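Load the two-tier culture carrier

TASK

Load the two-tier carrier from the bottom up for its trip to the growth room: first stand the short jar and the short box on the carrier's base, the jar inside the round wire fence and the box inside the square one. Then lower the loose shelf over the four posts until it sits level and fully down on all four shoulders, and only after that stand the tall jar and the tall box on the shelf, again the jar inside the round fence and the box inside the square one. Keep the vessels upright, set everything down without dropping it, and leave the tape roll and the round dish where they are.

Things in the scene. Friction and masses are not known exactly. Their poses are not given: they have to be found in the camera images.
- carrier: Carrier base, fixed: white plate 122 (x) x 216 (y) x 6 mm; origin: centre of underside, on the bench. On it 5 mm high wire fences, 68 mm inside: round, centre y=+48 mm; square (sides along x, y), y=-48. Four steel posts at x=+-48, y=+-95: 18 mm thick up to a flat shoulder 70 mm above the bench, where the shelf rests, then a tapered 8 mm pin, top at 86 mm. Tall vessels do not fit under the shelf.
- shelf: Loose white plate 122 (x) x 216 (y) x 5 mm, 0.28 kg, right way up; origin: centre of underside. 13 mm corner holes at x=+-48, y=+-95 mm go over the pins, either way round. On top 5 mm high fences, 68 mm inside: round, centre y=+48; square (sides along x, y), y=-48. Central handle to pinch from above: steel bar 60 mm along x, 10 thick in y, 14 high, centre 50 mm over the underside, on end uprights.
- short_jar: Short round glass jar with a white ribbed screw lid, 54 mm diameter over the ribs (glass and lid 52 mm), 52 mm high, about 0.11 kg. Stands upright; origin at the centre of its underside. Its place: inside the round fence on the carrier's base.
- short_box: Short square clear box with a flat white lid, 50 x 50 mm (sides along its x and y), 52 mm high, about 0.08 kg. Stands upright; origin at the centre of its underside. Its place: inside the square fence on the carrier's base.
- tall_jar: Tall round glass jar with a white ribbed screw lid, 54 mm diameter over the ribs (glass and lid 52 mm), 105 mm high, about 0.18 kg. Stands upright; origin at the centre of its underside. Its place: inside the round fence on the shelf.
- tall_box: Tall square clear box with a flat white lid, 50 x 50 mm (sides along its x and y), 105 mm high, about 0.13 kg. Stands upright; origin at the centre of its underside. Its place: inside the square fence on the shelf.
- tape_roll: Bystander among the vessels, loose: roll of paper tape, 58 mm diameter, 26 mm high, with a 36 mm hole; origin at the centre of its underside. Not to be disturbed.
- round_dish: Bystander among the vessels, loose: one flat clear round dish with cuttings, 60 mm diameter, 16 mm high; origin at the centre of its underside. Not to be disturbed.
Mind the look-alikes: they are no part of the job. What is shaped like the tall_box but orange or pink is not meant.

How it is judged (in metres and radians):
On the way, in this order (a step that is already met when the one before it is completed fails the run):
1. the short jar stands inside the round fence and the short box inside the square fence of the carrier's base (x of short_jar in the frame of carrier between -0.012 and 0.012 m and y of short_jar in the frame of carrier between 0.036 and 0.06 m and z of short_jar in the frame of carrier between 0.002 and 0.01 m and angle between each of short_jar, short_box's own z axis and vertical below 0.06 rad and x of short_box in the frame of carrier between -0.012 and 0.012 m and y of short_box in the frame of carrier between -0.06 and -0.036 m and z of short_box in the frame of carrier between 0.002 and 0.01 m), for 0.2 s.
2. the shelf sits on all four shoulders with a pin through every corner hole, above the two short vessels (all of step 1 and x of shelf in the frame of carrier between -0.006 and 0.006 m and y of shelf in the frame of carrier between -0.006 and 0.006 m and z of shelf in the frame of carrier between 0.067 and 0.073 m and angle between shelf's own z axis and vertical below 0.03 rad and angle between the x axis of shelf and the x axis of carrier, either way round below 0.06 rad), for 0.2 s.
3. the tall jar stands inside the round fence and the tall box inside the square fence of the seated shelf (x of shelf in the frame of carrier between -0.006 and 0.006 m and y of shelf in the frame of carrier between -0.006 and 0.006 m and z of shelf in the frame of carrier between 0.067 and 0.073 m and angle between shelf's own z axis and vertical below 0.03 rad and angle between the x axis of shelf and the x axis of carrier, either way round below 0.06 rad and x of tall_jar in the frame of shelf between -0.012 and 0.012 m and y of tall_jar in the frame of shelf between 0.036 and 0.06 m and z of tall_jar in the frame of shelf between 0.001 and 0.009 m and angle between each of tall_jar, tall_box's own z axis and vertical below 0.06 rad and x of tall_box in the frame of shelf between -0.012 and 0.012 m and y of tall_box in the frame of shelf between -0.06 and -0.036 m and z of tall_box in the frame of shelf between 0.001 and 0.009 m), for 0.2 s.
At the end, for the whole second after the job is handed in: Short vessels on the base, tall ones on the shelf, each upright, down on its plate and within 12 mm of the centre of its own fence along x and y; shelf level and down on all shoulders (3 mm high, 6 mm sideways, 0.03 rad); all released and at rest (all of step 1 and all of step 3 and linear speed of each of short_jar, short_box, tall_jar, tall_box, shelf below 0.02 m/s); the robot touches nothing.
It fails at once if a vessel is tipped by more than 0.5 rad (angle between any of short_jar, short_box, tall_jar, tall_box's own z axis and vertical above 0.5 rad).
It fails at once if a vessel or the shelf is dropped (moves faster than 0.7 m/s, a fall of 25 mm, while no finger touches it) ((linear speed of short_jar above 0.7 m/s and contact force between the fingers and short_jar below 0.05 N) or (linear speed of short_box above 0.7 m/s and contact force between the fingers and short_box below 0.05 N) or (linear speed of tall_jar above 0.7 m/s and contact force between the fingers and tall_jar below 0.05 N) or (linear speed of tall_box above 0.7 m/s and contact force between the fingers and tall_box below 0.05 N) or (linear speed of shelf above 0.7 m/s and contact force between the fingers and shelf below 0.05 N)).
It fails at once if a bystander is moved by more than 30 mm (distance of any of tape_roll, round_dish from where it was at the start of the episode above 0.03 m).
It also fails if it takes over 128 s, if anything falls off the work surface, if the arm or the gripper's body presses on something with over 40 N, if the wrist force passes 120 N, or if a joint passes its speed limit or range.

ROBOT

A 6-joint arm with a two-finger parallel gripper is mounted at the origin on the work surface. World frame = base frame: x ahead of the robot, y to its left, z up, the work surface at z = 0. Lengths are in mm, angles in rad, forces in N, time in s.
With the tool pointing down it reaches from about 375 to 825 mm from the base axis. Payload 5.5 kg.
Tool frame: the origin (TCP) lies at the very end of the fingers, on their centre line; the grasp point (between the pads) lies 19 mm behind it; z points along the fingers, y is the line along which they close (so a half turn about z gives the same grasp; the last joint's range is limited). The gripper opens to 85 mm and grips with 20 to 120 N. Pads are 22 mm wide; open, the fingers measure 114 mm over their backs; the gripper's body (76 mm by 85 mm) begins 54 mm behind the grasp point. The pads swing forward as they close: fully open they stand 13 mm farther back than shut.
Start: joints at [-1.114, 0.314, -0.047, 1.21, 0, 1.571], TCP at [264.643, -538.478, 231.299] pointing down, gripper open.
Joint ranges: [-2.67, 2.67], [-0.69, 1.73], [-1.03, 1.25], [-2.08, 2.16], [-1.42, 1.45], [-3.14, 3.14]. Speed limits (rad/s): [2.39, 2.39, 3.01, 3.14, 3.14, 3.14].

INTERFACE

Orientations are given as a unit quaternion [x, y, z, w].
In Python, from bench import * gives the robot as it stands.
- The arm moves only by the tool play_rows, never from a script. Its argument "targets" is one flat list of numbers, 6 for each row, row after row: the shift along the tool's x, y, z normalised to -1 to 1, where 1 is 0.2 m, then the turn, a rotation vector about the tool's x, y, z normalised to -1 to 1, where 1 is pi rad. A call has exactly 5 rows; each row is the pose to reach, as a shift and turn from the pose commanded when the call began, along the tool's axes at that moment, turning the shorter way round; what a row does not reach only later rows make up. A row lasts 1/8 s, in which the tool goes at most 62.5 mm and 10.7 degrees, less where a joint would pass 70% of its speed; a pose out of reach is approached as far as the arm can. A call with a number of a shift or a turn outside -1 to 1 is refused whole. A call with a gripper value outside its range is refused whole. "jaw" is the opening, from -1 (shut) to 1 (fully open), set as the call begins (left out, the last holds). The fingers move at their own pace and stop on an object; "force" is the grip in N (left out, the last holds). Time passes only in rows, so rows that repeat a pose let the fingers close, or fill a call up. It gives the time, the measured TCP pose, the force, the opening and the grip force at its end, in the units of the state.
- get_obs(): the state, without advancing time (a new reading comes with each control period).
- grab_frame(name): name is "side" or "top"; returns the picture (480x640x3 uint8, red, green, blue); there is no depth.
- calibration(name): a dict with "vfov" (degrees; the focal length in pixels is half the picture's height over the tangent of half this angle, whatever the lens; pixels are square), "cx", "cy" (the principal point, pixels), "view" (4x4, takes a point from world to camera coordinates). Camera axes: x right, y down, z forward; pixel columns grow to the right and rows downward; lengths in mm; the calibration is good to about 2 mm. A picture is of the moment at which its call begins. calibration takes no time and is no camera call.
- hand_in(): hands the job in; it is judged then, once.
The state is a dict: "time_s": time; "joint_positions": joint angles; "joint_vel": joint speeds; "tau": joint torques, N m; "position": TCP position; "orientation": TCP orientation; "ft_force": force on the tool from outside, world axes, zero at the start; "wrist_torque": the same for the moment, N m; "opening": opening from 0.0 (shut) to 1.0 (fully open); "finger_force": force on a finger pad.
Only numpy, scipy, OpenCV 4.12 (cv2) and the standard library are available. Lean on these libraries where they do the work, as an engineer would, in place of code of your own. Each camera call takes 0.05 s, during which the arm holds its last target. There are 200 camera calls.

## Working session

There is one attempt and no reset: what is moved stays moved. The work goes in short steps, Python scripts to look and compute and a tool call to move; the robot and the scene stay as the last step left them, time stands still between calls to the robot, and variables do not carry over. Pictures are saved under pics/ and viewed, at most 14 in all, crops included, and the job is handed in when it is done.

Besides the shell and the picture viewer there is one more tool, called as a command line: name --argument value ..., lists and objects as JSON in quotes. play_rows: Moves the arm, as the interface text tells. Its arguments: {"type":"object","properties":{"targets":{"type":"array"},"jaw":{"type":"number"},"force":{"type":"number"}},"required":["targets"]}

```bash
mkdir -p pics; python3 - <<'E'
from bench import *
import cv2
for n in("top","side"):
    cv2.imwrite(f"pics/{n}0.png",grab_frame(n)[:,:,::-1]); c=calibration(n); print(n,c)
o=get_obs();print(o)
E
```

```text
top {'vfov': 56.14990449073916, 'cx': 315.7818904523471, 'cy': 242.024815276755, 'view': array([[ 2.00436285e-02, -9.98574137e-01,  4.94767154e-02,
        -3.14275500e+01],
       [-9.97785582e-01, -2.31178629e-02, -6.23658317e-02,
         4.99459107e+02],
       [ 6.34207025e-02, -4.81171157e-02, -9.96826242e-01,
         7.50721718e+02],
       [ 0.00000000e+00,  0.00000000e+00,  0.00000000e+00,
         1.00000000e+00]])}
side {'vfov': 51.010264333181524, 'cx': 320.63237588545917, 'cy': 235.45634649742357, 'view': array([[ 9.99766759e-01, -2.03164956e-02, -7.32584099e-03,
        -4.94746002e+02],
       [-1.92800034e-02, -6.86743954e-01, -7.26643670e-01,
         2.76894114e+01],
       [ 9.73187594e-03,  7.26615429e-01, -6.86975479e-01,
         1.00162100e+03],
       [ 0.00000000e+00,  0.00000000e+00,  0.00000000e+00,
         1.00000000e+00]])}
{'time_s': 0.1, 'joint_positions': array([-1.11400744e+00,  3.14131533e-01, -4.79734772e-02,  1.21017485e+00,
        2.52903436e-05,  1.57078986e+00]), 'joint_vel': array([-0.00185615, -0.0011972 ,  0.00404818, -0.00097941,  0.00059878,
        0.00109252]), 'tau': array([-1.77813923e-03, -5.40766490e+01,  3.40543091e+01,  1.10831190e-02,
       -1.03952980e-04,  3.69737137e-06]), 'position': array([ 264.4259001 , -538.02721454,  230.53747581]), 'orientation': array([ 9.74030173e-01,  2.26417031e-01, -1.55627603e-04, -7.25369177e-04]), 'ft_force': array([-0.75620527, -0.21329162,  0.36111275]), 'wrist_torque': array([ 0.00754964,  0.03562619, -0.01559754]), 'finger_force': 0.0, 'opening': 0.9980640859680809}
```

View pics/top0.png

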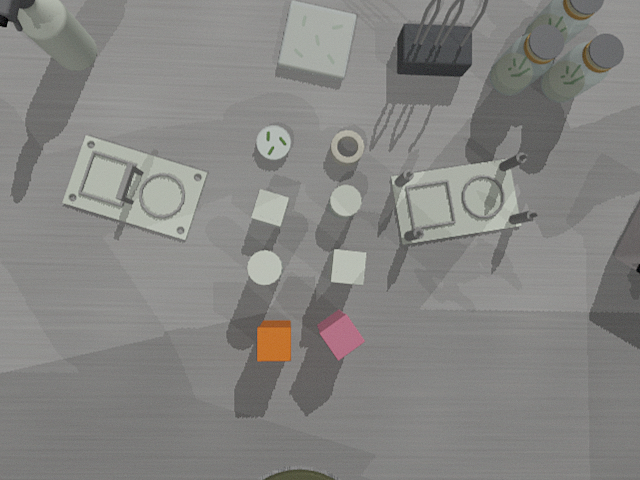

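View pics/side0.png

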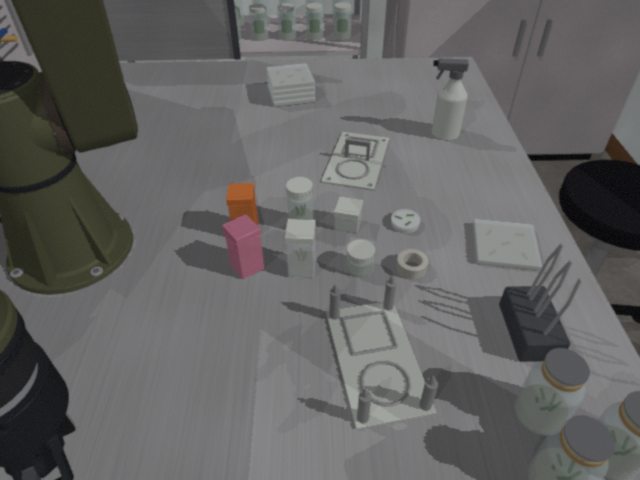

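Top view: candidate lids are tall jar (265,268), tall box (348,267, white), short box (270,207) and short jar (345,200). The orange (274,341) and pink (341,335) boxes are look-alikes, because the box I need is clear with a white lid. The carrier is at (455,200), the shelf at (135,188), the dish at (273,142) and the tape at (347,146). The side view agrees: the white tall box is at (300,250) and the tall jar at (300,200).

```bash
cat > h.py <<'E'
import numpy as np, cv2
from scipy.spatial.transform import Rotation as R
from scipy.optimize import least_squares
from bench import *
def K(n):
    c=calibration(n); return c,240/np.tan(np.radians(c['vfov']/2))
def proj(n,P):
    c,f=K(n); P=np.atleast_2d(P); q=P@c['view'][:3,:3].T+c['view'][:3,3]
    return np.c_[f*q[:,0]/q[:,2]+c['cx'],f*q[:,1]/q[:,2]+c['cy']]
def unproj(n,uv,z):
    c,f=K(n); uv=np.atleast_2d(uv); Rm=c['view'][:3,:3]; o=-Rm.T@c['view'][:3,3]
    d=np.c_[(uv[:,0]-c['cx'])/f,(uv[:,1]-c['cy'])/f,np.ones(len(uv))]@Rm
    return o+d*((z-o[2])/d[:,2])[:,None]
def place(x,y,a,P):
    P=np.atleast_2d(P).astype(float); c,s=np.cos(a),np.sin(a)
    return np.c_[x+c*P[:,0]-s*P[:,1],y+s*P[:,0]+c*P[:,1],P[:,2]]
E
python3 - <<'E'
from h import *
im=cv2.imread('pics/top0.png'); g=im.min(axis=2)
for t in(165,185):
  m=(g>t).astype(np.uint8)
  n,l,s,c=cv2.connectedComponentsWithStats(m)
  for i in range(1,n):
    x,y,w,h,a=s[i]
    if a>150: 
        ct=max(cv2.findContours((l==i).astype(np.uint8),0,1)[0],key=len)
        print(t,s[i],c[i].round(1),[np.round(v,1) for v in cv2.minAreaRect(ct)])
a=cv2.resize(im[170:300,230:390],None,fx=2.5,fy=2.5,interpolation=2)
b=cv2.resize(im[140:255,385:545],None,fx=2.3,fy=2.3,interpolation=2)
d=cv2.resize(im[130:245,55:215],None,fx=2.3,fy=2.3,interpolation=2)
o=np.zeros((600,780,3),np.uint8);o[:325,:400]=a;o[330:330+b.shape[0],:b.shape[1]]=b;o[330:330+d.shape[0],390:390+d.shape[1]]=d
cv2.imwrite('pics/c1.png',o)
E
```

```text
165 [ 281    1   75   75 2599] [319.5  35.9] [array([317.4,  37.9]), array([66.2, 62.4]), np.float64(12.4)]
165 [257 126  34  33 759] [273.1 142. ] [array([273.5, 142. ]), array([32., 33.]), np.float64(90.0)]
165 [  63  136   84   83 1698] [ 98.  173.4] [array([104.5, 178. ]), array([64.5, 72.7]), np.float64(19.3)]
165 [ 126  157   81   83 2136] [171.  199.8] [array([165.8, 196.7]), array([62. , 70.7]), np.float64(17.9)]
165 [  83  158   43   45 1160] [104.1 178.7] [array([106.3, 178.9]), array([37.6, 36.8]), np.float64(17.8)]
165 [ 397  162  121   74 2096] [469.8 196.8] [array([456.2, 200.6]), array([ 67.7, 118.7]), np.float64(82.3)]
165 [ 143  178   39   37 1043] [161.6 195.9] [array([162. , 195.7]), array([36.6, 36.3]), np.float64(56.3)]
165 [465 180  26  35 362] [476.4 195.3] [array([475.9, 195.8]), array([22.4, 34. ]), np.float64(13.6)]
165 [331 185  30  31 721] [345.5 200. ] [array([345.5, 200. ]), array([30., 29.]), np.float64(90.0)]
165 [409 186  42  36 686] [432.2 201.7] [array([429.5, 205.2]), array([35.1, 36.4]), np.float64(81.3)]
165 [251 190  37  36 881] [269.7 207.4] [array([269.7, 207.1]), array([30. , 29.8]), np.float64(16.9)]
165 [248 250  34  35 906] [264.2 267.2] [array([264.5, 267. ]), array([33., 34.]), np.float64(0.0)]
165 [ 331  250   35   34 1008] [348.  266.5] [array([348.2, 266.7]), array([32. , 32.3]), np.float64(5.2)]
```

View pics/c1.png

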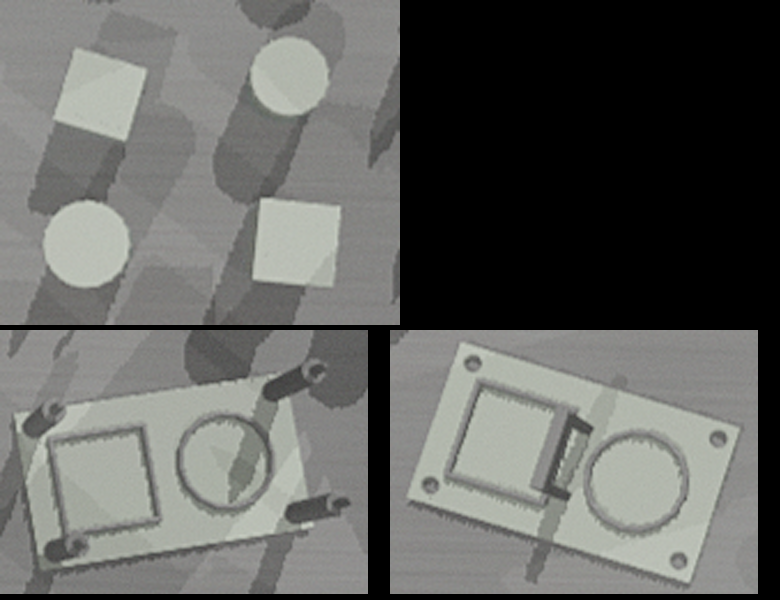

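Enlarged, the lids match the descriptions: two white squares (short, tall) and two white discs. The carrier and the shelf both have the square fence on the image left. Next I fit poses from the corners, holes and pins.

```bash
cat > fit.py <<'E'
from h import *
def fit(uv,P,x0,k=0):
    r=lambda p:(proj('top',place(*p,P))-uv).ravel()
    s=least_squares(r,x0,x_scale=[10,10,.1],loss='soft_l1'); 
    print(s.x.round(3),'res px',r(s.x).reshape(-1,2).round(1).tolist()); return s.x
E
python3 - <<'E'
from fit import *
cu=np.array([(14,412),(40,572),(308,530),(57,408),(320,368),(82,540),(345,500),(224,462)],float)
cu=(cu-[0,330])/2.3+[385,140]
# frame: y=-48 square at image left; world +y = left => a~pi ; carrier x+ -> world -x -> image down
cP=[(-61,-108,6),(61,-108,6),(61,108,6),(-48,-95,86),(-48,95,86),(48,-95,86),(48,95,86),(0,48,8)]
x=unproj('top',[[455,200]],6)[0]; fit(cu,cP,[x[0],x[1],3.2])
su=np.array([(462,342),(742,427),(690,585),(407,500),(473,363),(718,438),(431,485),(679,561),(637,482)],float)
su=(su-[390,330])/2.3+[55,130]
sP=[(-61,-108,5),(-61,108,5),(61,108,5),(61,-108,5),(-48,-95,5),(-48,95,5),(48,-95,5),(48,95,5),(0,48,7)]
x=unproj('top',[[135,188]],5)[0]; fit(su,sP,[x[0],x[1],2.9])
for n,uv,z in(('sj',(345.5,200),52),('sb',(269.7,207.1),52),('tj',(264.4,267),105),('tb',(348.2,266.7),105),('tape',(347,146),26),('dish',(273.3,142),16)):
    print(n,unproj('top',[uv],z)[0].round(1))
for n,q,z in(('sb',[(75,49),(147,69),(127,140),(54,118)],52),('tb',[(260,198),(341,206),(332,287),(252,279)],105)):
    w=unproj('top',np.array(q)/2.5+[230,170],z); print(n,w.mean(0).round(1),[np.degrees(np.arctan2(*(w[(i+1)%4]-w[i])[[1,0]])).round(1) for i in range(4)],[np.linalg.norm(w[(i+1)%4]-w[i]).round(1) for i in range(4)])
E
```

```text
[ 578.05  -266.025    3.317] res px [[-1.3, 0.7], [-1.2, -0.3], [1.2, -0.6], [0.2, -1.2], [1.1, -0.6], [-0.6, 1.3], [1.1, 0.8], [-0.5, -0.0]]
[586.839 288.633   2.868] res px [[-0.2, 0.1], [-0.5, 0.4], [0.2, -0.8], [0.2, -1.1], [-0.1, 0.3], [0.4, 0.5], [-0.3, 0.4], [0.0, 0.1], [0.2, -0.4]]
sj [567.9 -66.3  52. ]
sb [552.9  57.2  52. ]
tj [455.2  59.7 105. ]
tb [458.3 -66.  105. ]
tape [665.3 -70.4  26. ]
dish [670.9  56.   16. ]
sb [552.1  56.2  52. ] [np.float64(-104.1), np.float64(165.8), np.float64(74.5), np.float64(-15.1)] [np.float64(48.5), np.float64(48.3), np.float64(49.3), np.float64(47.1)]
tb [457.9 -66.5 105. ] [np.float64(-94.3), np.float64(174.4), np.float64(85.4), np.float64(-4.6)] [np.float64(49.4), np.float64(49.2), np.float64(48.6), np.float64(49.0)]
```

```bash
cat > pl.py <<'E'
import sys,json,os,numpy as np
# usage: pl.py x,y,z,th ...   one call each, last-row numbers printed; state in cmd.json
f='cmd.json'; s=json.load(open(f)) if os.path.exists(f) else [264.643,-538.478,231.299,26.15]
for a in sys.argv[1:]:
    if a[0]=='!': s=[float(v) for v in a[1:].split(',')]; continue
    t=[float(v) for v in a.split(',')]
    th=np.radians(s[3]); d=np.subtract(t[:3],s[:3])
    X=np.array([np.cos(th),np.sin(th)]); Y=np.array([np.sin(th),-np.cos(th)])
    L=np.round([d[:2]@X/200,d[:2]@Y/200,-d[2]/200],3); r=round(-(t[3]-s[3])/180,3)
    print(a,'->',*L,'0 0',r,'dist/row',round(np.linalg.norm(d)/5,1)); 
    xy=np.array(s[:2])+200*(L[0]*X+L[1]*Y); s=[xy[0],xy[1],s[2]-200*L[2],s[3]-180*r]
json.dump(s,open(f,'w'))
E
python3 pl.py 366,-381,228,77.45 467,-224,215,128.75 568,-66.3,120,180 568,-66.3,10,180
```

```text
366,-381,228,77.45 -> 0.802 -0.483 0.016 0 0 -0.285 dist/row 37.5
467,-224,215,128.75 -> 0.876 0.322 0.065 0 0 -0.285 dist/row 37.4
568,-66.3,120,180 -> 0.299 0.888 0.475 0 0 -0.285 dist/row 42.0
568,-66.3,10,180 -> 0.0 -0.0 0.55 0 0 0.0 dist/row 22.0
```

play_rows --targets '[0.16,-0.097,0.003,0,0,-0.057,0.321,-0.193,0.006,0,0,-0.114,0.481,-0.29,0.01,0,0,-0.171,0.642,-0.386,0.013,0,0,-0.228,0.802,-0.483,0.016,0,0,-0.285]' --jaw 1 --force 40

```text
time_s: 0.72
position: [366.3, -379.8, 227.7]
orientation: [0.778, 0.628, 0.0, -0.0]
ft_force: [-0.1, 0.7, -0.3]
opening: 1.0
finger_force: 0.0
```

play_rows --targets '[0.175,0.064,0.013,0,0,-0.057,0.35,0.129,0.026,0,0,-0.114,0.526,0.193,0.039,0,0,-0.171,0.701,0.258,0.052,0,0,-0.228,0.876,0.322,0.065,0,0,-0.285]'

```text
time_s: 1.35
position: [467.2, -222.8, 214.7]
orientation: [0.43, 0.903, -0.0, -0.0]
ft_force: [-0.3, -0.8, 0.0]
opening: 0.998
finger_force: 0.0
```

play_rows --targets '[0.06,0.178,0.095,0,0,-0.057,0.12,0.355,0.19,0,0,-0.114,0.179,0.533,0.285,0,0,-0.171,0.239,0.71,0.38,0,0,-0.228,0.299,0.888,0.475,0,0,-0.285]'

```text
time_s: 1.98
position: [568.1, -65.0, 119.2]
orientation: [-0.004, 1.0, 0.0, -0.0]
ft_force: [0.3, 0.1, 0.3]
opening: 1.001
finger_force: 0.0
```

```bash
python3 - <<'E'
from h import *
o=get_obs();print(o['time_s'],o['position'],o['orientation'],o['joint_positions'].round(2))
a=cv2.resize(grab_frame('side')[150:350,180:480],None,fx=2.6,fy=2.6);b=cv2.imwrite('pics/s1.png',a[:,:,::-1])
E
```

```text
1.975 [568.13731946 -64.98011296 119.15037709] [-3.61864826e-03  9.99993410e-01  7.93174003e-06 -2.90709786e-04] [-0.11  0.33 -0.29  0.95 -0.   -0.12]
```

View pics/s1.png

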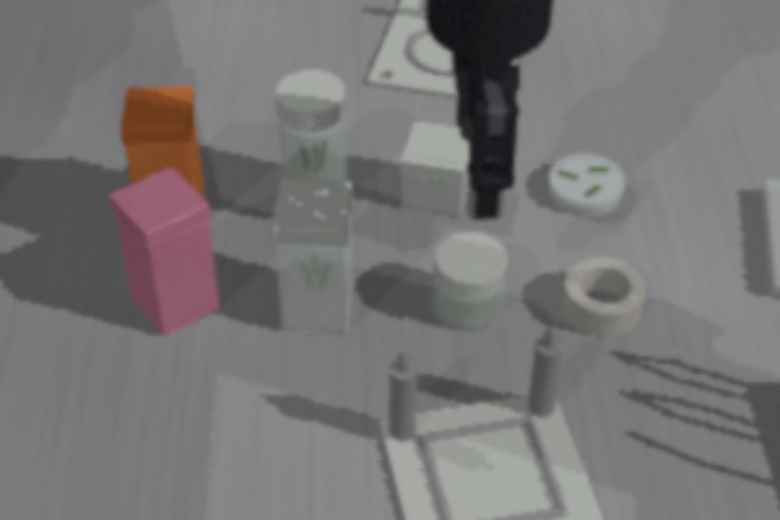

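The gripper is above the short jar (crop 470,280), with the white tall box (315,260) and tall jar (312,125) clear of it. Descending to grip.

play_rows --targets '[0,0,0.11,0,0,0,0,0,0.22,0,0,0,0,0,0.33,0,0,0,0,0,0.44,0,0,0,0,0,0.55,0,0,0]'

```text
time_s: 2.65
position: [567.4, -66.2, 9.1]
orientation: [-0.0, 1.0, 0.0, -0.0]
ft_force: [-0.0, 1.0, -0.3]
opening: 1.001
finger_force: 0.0
```

play_rows --targets '[0,0,0,0,0,0,0,0,0,0,0,0,0,0,0,0,0,0,0,0,0,0,0,0,0,0,0,0,0,0]' --jaw -1 --force 40

```text
time_s: 3.28
position: [568.4, -66.2, 10.8]
orientation: [-0.001, 1.0, -0.0, 0.001]
ft_force: [-0.5, 0.3, 3.1]
opening: 0.597
finger_force: 41.8
```

play_rows --targets '[0,0,0,0,0,0,0,0,0,0,0,0,0,0,-0.02,0,0,0,0,0,-0.06,0,0,0,0,0,-0.1,0,0,0]'

```text
time_s: 3.9
position: [567.8, -66.1, 30.5]
orientation: [-0.001, 1.0, 0.0, -0.0]
ft_force: [0.5, -0.9, -0.6]
opening: 0.598
finger_force: 41.8
```

```bash
python3 - <<'E'
from h import *
import json
c=place(578,-266,3.317,[(0,48,0),(0,-48,0)]);print(c,np.degrees(3.317))
E
python3 pl.py 568,-66.3,30,180
```

```text
[[ 586.3764439  -313.26346567    0.        ]
 [ 569.6235561  -218.73653433    0.        ]] 190.0501006448941
568,-66.3,30,180 -> 0.0 -0.0 -0.1 0 0 0.0 dist/row 4.0
```

```bash
python3 pl.py 568,-66.3,130,180 577,-190,140,185 586.4,-313.3,140,190 586.4,-313.3,40,190 586.4,-313.3,18,190
```

```text
568,-66.3,130,180 -> 0.0 -0.0 -0.5 0 0 0.0 dist/row 20.0
577,-190,140,185 -> -0.044 -0.619 -0.05 0 0 -0.027 dist/row 24.9
586.4,-313.3,140,190 -> 0.006 -0.618 0.0 0 0 -0.028 dist/row 24.7
586.4,-313.3,40,190 -> -0.0 -0.0 0.5 0 0 -0.0 dist/row 20.0
586.4,-313.3,18,190 -> -0.0 -0.0 0.11 0 0 -0.0 dist/row 4.4
```

play_rows --targets '[0,0,-0.1,0,0,0,0,0,-0.2,0,0,0,0,0,-0.3,0,0,0,0,0,-0.4,0,0,0,0,0,-0.5,0,0,0]'

```text
time_s: 4.53
position: [567.9, -66.1, 131.2]
orientation: [-0.001, 1.0, -0.0, 0.0]
ft_force: [-0.6, 0.7, -0.9]
opening: 0.597
finger_force: 41.9
```

play_rows --targets '[-0.009,-0.124,-0.01,0,0,-0.005,-0.018,-0.248,-0.02,0,0,-0.011,-0.026,-0.371,-0.03,0,0,-0.016,-0.035,-0.495,-0.04,0,0,-0.022,-0.044,-0.619,-0.05,0,0,-0.027]'

```text
time_s: 5.15
position: [576.8, -190.7, 140.6]
orientation: [-0.043, 0.999, -0.0, 0.0]
ft_force: [0.2, 0.0, -2.2]
opening: 0.599
finger_force: 41.9
```

play_rows --targets '[0.001,-0.124,0,0,0,-0.006,0.002,-0.247,0,0,0,-0.011,0.004,-0.371,0,0,0,-0.017,0.005,-0.52,0,0,0,-0.022,0.006,-0.618,0,0,0,-0.028]'

```text
time_s: 5.78
position: [586.2, -314.5, 140.5]
orientation: [-0.087, 0.996, -0.0, 0.0]
ft_force: [0.2, 0.1, -0.7]
opening: 0.6
finger_force: 42.0
```

```bash
python3 - <<'E'
from h import *
a=cv2.resize(grab_frame('side')[250:450,260:500],None,fx=1.6,fy=2.5)
b=cv2.resize(grab_frame('top')[130:260,370:570],None,fx=1.9,fy=2.5)
o=np.zeros((520,790,3),np.uint8);o[:a.shape[0],:a.shape[1]]=a;o[:b.shape[0],400:400+b.shape[1]]=b
cv2.imwrite('pics/s2.png',o[:,:,::-1])
E
```

```text
(no output)
```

View pics/s2.png

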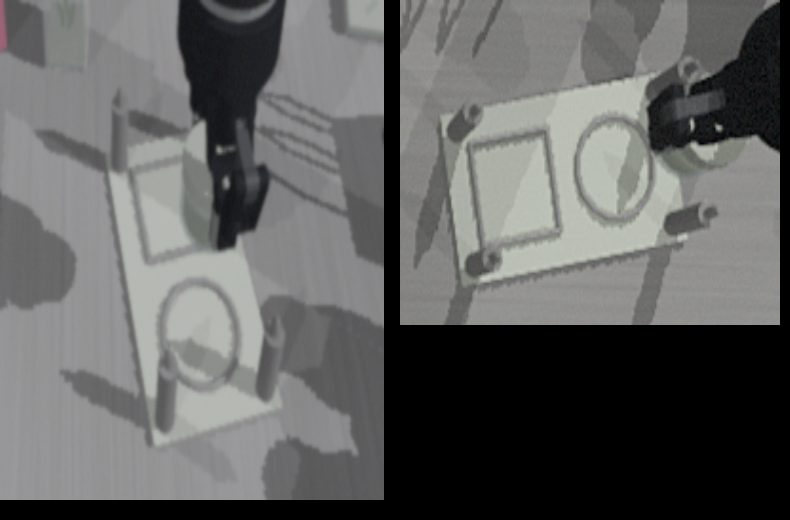

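Side crop: the jar is held over the carrier, with the round fence centre at about (199,332) and plate corners at (107,172), (153,445), (282,405). I'll cross-check the carrier pose from the side camera.

```bash
python3 - <<'E'
from h import *
u=lambda p:(p[0]/1.6+260,p[1]/2.5+250)
print(unproj('side',[u((199,332))],8.5)[0], place(578,-266,3.317,[(0,48,0)]))
for p,q in(((107,172),(61,-108,6)),((153,445),(61,108,6)),((282,405),(-61,108,6))): print(unproj('side',[u(p)],6)[0].round(1),place(578,-266,3.317,[q]).round(1))
for p,q in(((120,92),(48,-95,86)),((167,357),(48,95,86)),((276,322),(-48,95,86))): print(unproj('side',[u(p)],84)[0].round(1),place(578,-266,3.317,[q]).round(1))
E
```

```text
[ 586.47251775 -314.73815974    8.5       ] [[ 586.3764439  -313.26346567    0.        ]]
[ 501.8 -188.8    6. ] [[ 499.1 -170.3    6. ]]
[ 537.4 -384.3    6. ] [[ 536.8 -383.     6. ]]
[ 657.7 -362.8    6. ] [[ 656.9 -361.7    6. ]]
[ 515.  -184.2   84. ] [[ 514.2 -180.8   86. ]]
[ 546.9 -372.9   84. ] [[ 547.3 -367.9   86. ]]
[ 642.4 -354.1   84. ] [[ 641.8 -351.2   86. ]]
```

play_rows --targets '[0,0,0.1,0,0,0,0,0,0.2,0,0,0,0,0,0.3,0,0,0,0,0,0.4,0,0,0,0,0,0.5,0,0,0]'

```text
time_s: 6.5
position: [586.3, -312.2, 39.8]
orientation: [-0.087, 0.996, 0.0, 0.0]
ft_force: [0.4, 0.5, -0.4]
opening: 0.596
finger_force: 42.0
```

play_rows --targets '[0,0,0.022,0,0,0,0,0,0.044,0,0,0,0,0,0.066,0,0,0,0,0,0.088,0,0,0,0,0,0.11,0,0,0]'

```text
time_s: 7.12
position: [586.4, -313.3, 18.1]
orientation: [-0.087, 0.996, -0.0, 0.0]
ft_force: [0.6, 0.1, -1.5]
opening: 0.599
finger_force: 42.0
```

play_rows --targets '[0,0,0.003,0,0,0,0,0,0.006,0,0,0,0,0,0.009,0,0,0,0,0,0.01,0,0,0,0,0,0.01,0,0,0]'

```text
time_s: 7.75
position: [586.3, -313.2, 16.8]
orientation: [-0.087, 0.996, -0.0, 0.0]
ft_force: [-1.7, 1.3, 4.7]
opening: 0.599
finger_force: 42.3
```

play_rows --targets '[0,0,0,0,0,0,0,0,0,0,0,0,0,0,0,0,0,0,0,0,0,0,0,0,0,0,0,0,0,0]' --jaw 0.6

```text
time_s: 8.38
position: [586.3, -313.2, 16.0]
orientation: [-0.087, 0.996, 0.0, -0.0]
ft_force: [-0.2, -1.1, -0.3]
opening: 0.801
finger_force: 0.0
```

play_rows --targets '[0,0,-0.1,0,0,0,0,0,-0.25,0,0,0,0,0,-0.4,0,0,0,0,0,-0.5,0,0,0,0,0,-0.6,0,0,0]'

```text
time_s: 9.0
position: [586.3, -313.2, 137.0]
orientation: [-0.087, 0.996, -0.0, 0.0]
ft_force: [-0.5, -0.5, -0.7]
opening: 0.798
finger_force: 0.0
```

```bash
python3 pl.py 586.4,-313.3,16,190 586.4,-313.3,136,190 570,-130,140,178 552.5,56.7,120,165 552.5,56.7,10,165 552.5,56.7,30,165 552.5,56.7,130,165 561,-75,140,177 569.6,-219.2,140,190 569.6,-219.2,40,190 569.6,-219.2,16,190
```

```text
586.4,-313.3,16,190 -> -0.0 -0.0 0.01 0 0 -0.0 dist/row 0.4
586.4,-313.3,136,190 -> -0.0 -0.0 -0.6 0 0 -0.0 dist/row 24.0
570,-130,140,178 -> -0.078 0.917 -0.02 0 0 0.066 dist/row 36.8
552.5,56.7,120,165 -> 0.119 0.93 0.1 0 0 0.073 dist/row 37.7
552.5,56.7,10,165 -> -0.0 -0.0 0.55 0 0 -0.0 dist/row 22.0
552.5,56.7,30,165 -> -0.0 -0.0 -0.1 0 0 -0.0 dist/row 4.0
552.5,56.7,130,165 -> -0.0 -0.0 -0.5 0 0 -0.0 dist/row 20.0
561,-75,140,177 -> -0.212 -0.625 -0.05 0 0 -0.067 dist/row 26.5
569.6,-219.2,140,190 -> -0.081 -0.718 0.0 0 0 -0.072 dist/row 28.9
569.6,-219.2,40,190 -> -0.0 0.0 0.5 0 0 -0.0 dist/row 20.0
569.6,-219.2,16,190 -> -0.0 0.0 0.12 0 0 -0.0 dist/row 4.8
```

play_rows --targets '[-0.016,0.183,-0.004,0,0,0.013,-0.031,0.367,-0.008,0,0,0.026,-0.047,0.55,-0.012,0,0,0.04,-0.062,0.734,-0.016,0,0,0.053,-0.078,0.917,-0.02,0,0,0.066]' --jaw 1

```text
time_s: 9.62
position: [569.7, -128.7, 140.2]
orientation: [0.017, 1.0, 0.0, 0.0]
ft_force: [-0.3, -0.0, -0.5]
opening: 0.996
finger_force: 0.0
```

play_rows --targets '[0.024,0.186,0.02,0,0,0.015,0.048,0.372,0.04,0,0,0.029,0.071,0.558,0.06,0,0,0.044,0.095,0.744,0.08,0,0,0.058,0.119,0.93,0.1,0,0,0.073]'

```text
time_s: 10.25
position: [552.1, 58.1, 120.1]
orientation: [0.132, 0.991, 0.0, 0.0]
ft_force: [0.0, 0.3, -0.2]
opening: 1.0
finger_force: 0.0
```

play_rows --targets '[0,0,0.05,0,0,0,0,0,0.18,0,0,0,0,0,0.32,0,0,0,0,0,0.44,0,0,0,0,0,0.55,0,0,0]'

```text
time_s: 10.88
position: [552.0, 55.7, 8.9]
orientation: [0.131, 0.991, -0.0, -0.0]
ft_force: [0.0, -0.5, -0.3]
opening: 0.999
finger_force: 0.0
```

play_rows --targets '[0,0,0,0,0,0,0,0,0,0,0,0,0,0,0,0,0,0,0,0,0,0,0,0,0,0,0,0,0,0]' --jaw -1

```text
time_s: 11.5
position: [553.0, 56.9, 10.9]
orientation: [0.131, 0.991, 0.0, 0.001]
ft_force: [-0.9, -1.0, 4.2]
opening: 0.584
finger_force: 41.7
```

play_rows --targets '[0,0,0,0,0,0,0,0,0,0,0,0,0,0,-0.02,0,0,0,0,0,-0.06,0,0,0,0,0,-0.1,0,0,0]'

```text
time_s: 12.12
position: [552.1, 56.9, 30.6]
orientation: [0.131, 0.991, 0.0, -0.0]
ft_force: [0.0, -0.1, -0.8]
opening: 0.583
finger_force: 41.5
```

play_rows --targets '[0,0,-0.1,0,0,0,0,0,-0.2,0,0,0,0,0,-0.3,0,0,0,0,0,-0.4,0,0,0,0,0,-0.5,0,0,0]'

```text
time_s: 12.75
position: [552.3, 56.9, 131.3]
orientation: [0.131, 0.991, 0.0, 0.0]
ft_force: [1.1, -0.1, -1.2]
opening: 0.582
finger_force: 41.5
```

play_rows --targets '[-0.042,-0.125,-0.01,0,0,-0.013,-0.085,-0.25,-0.02,0,0,-0.027,-0.127,-0.375,-0.03,0,0,-0.04,-0.17,-0.5,-0.04,0,0,-0.054,-0.212,-0.625,-0.05,0,0,-0.067]'

```text
time_s: 13.38
position: [560.8, -75.7, 140.7]
orientation: [0.025, 1.0, 0.0, 0.0]
ft_force: [0.3, 0.2, -0.6]
opening: 0.581
finger_force: 41.6
```

play_rows --targets '[-0.016,-0.144,0,0,0,-0.014,-0.032,-0.287,0,0,0,-0.029,-0.049,-0.431,0,0,0,-0.043,-0.065,-0.574,0,0,0,-0.058,-0.081,-0.718,0,0,0,-0.072]'

```text
time_s: 14.0
position: [569.4, -220.0, 140.6]
orientation: [-0.088, 0.996, -0.0, 0.0]
ft_force: [0.4, 0.5, -0.5]
opening: 0.577
finger_force: 41.6
```

play_rows --targets '[0,0,0.05,0,0,0,0,0,0.15,0,0,0,0,0,0.27,0,0,0,0,0,0.39,0,0,0,0,0,0.5,0,0,0]'

```text
time_s: 14.62
position: [568.9, -217.8, 39.0]
orientation: [-0.087, 0.996, 0.0, -0.0]
ft_force: [-0.3, -0.4, -0.4]
opening: 0.58
finger_force: 41.7
```

play_rows --targets '[0,0,0.025,0,0,0,0,0,0.05,0,0,0,0,0,0.075,0,0,0,0,0,0.1,0,0,0,0,0,0.12,0,0,0]'

```text
time_s: 15.25
position: [569.8, -219.3, 16.8]
orientation: [-0.087, 0.996, -0.0, 0.0]
ft_force: [-12.8, 5.2, 34.8]
opening: 0.583
finger_force: 44.2
```

play_rows --targets '[0,0,0,0,0,0,0,0,0,0,0,0,0,0,0,0,0,0,0,0,0,0,0,0,0,0,0,0,0,0]'

```text
time_s: 15.88
position: [569.7, -219.3, 16.9]
orientation: [-0.087, 0.996, -0.0, 0.0]
ft_force: [-2.9, 0.7, 4.5]
opening: 0.58
finger_force: 42.1
```

play_rows --targets '[0,0,0,0,0,0,0,0,0,0,0,0,0,0,0,0,0,0,0,0,0,0,0,0,0,0,0,0,0,0]' --jaw 0.6

```text
time_s: 16.5
position: [569.4, -219.1, 16.0]
orientation: [-0.087, 0.996, 0.0, -0.0]
ft_force: [-0.0, -0.3, 0.1]
opening: 0.799
finger_force: 0.0
```

play_rows --targets '[0,0,-0.1,0,0,0,0,0,-0.25,0,0,0,0,0,-0.4,0,0,0,0,0,-0.5,0,0,0,0,0,-0.6,0,0,0]'

```text
time_s: 17.12
position: [569.5, -219.1, 137.0]
orientation: [-0.087, 0.996, -0.0, 0.0]
ft_force: [0.6, -0.5, -1.0]
opening: 0.8
finger_force: 0.0
```

```bash
python3 pl.py  569.6,-219.2,136,190 575,-50,140,181 580,119,140,173 586.8,288.6,120,164.3 586.8,288.6,31,164.3
```

```text
569.6,-219.2,136,190 -> -0.0 0.0 -0.6 0 0 -0.0 dist/row 24.0
575,-50,140,181 -> -0.173 0.829 -0.02 0 0 0.05 dist/row 33.9
580,119,140,173 -> -0.039 0.844 0.0 0 0 0.044 dist/row 33.8
586.8,288.6,120,164.3 -> 0.069 0.846 0.1 0 0 0.049 dist/row 34.2
586.8,288.6,31,164.3 -> 0.0 0.0 0.445 0 0 -0.0 dist/row 17.8
```

play_rows --targets '[-0.035,0.166,-0.004,0,0,0.01,-0.069,0.332,-0.008,0,0,0.02,-0.104,0.497,-0.012,0,0,0.03,-0.138,0.663,-0.016,0,0,0.04,-0.173,0.829,-0.02,0,0,0.05]'

```text
time_s: 17.75
position: [574.8, -48.8, 140.2]
orientation: [-0.008, 1.0, -0.0, 0.0]
ft_force: [0.9, -0.8, 0.7]
opening: 0.798
finger_force: 0.0
```

play_rows --targets '[-0.008,0.169,0,0,0,0.009,-0.016,0.338,0,0,0,0.018,-0.023,0.506,0,0,0,0.026,-0.031,0.675,0,0,0,0.035,-0.039,0.844,0,0,0,0.044]'

```text
time_s: 18.38
position: [579.7, 120.2, 140.1]
orientation: [0.061, 0.998, -0.0, 0.0]
ft_force: [0.1, -0.0, -0.2]
opening: 0.799
finger_force: 0.0
```

play_rows --targets '[0.014,0.169,0.02,0,0,0.01,0.028,0.338,0.04,0,0,0.02,0.041,0.508,0.06,0,0,0.029,0.055,0.677,0.08,0,0,0.039,0.069,0.846,0.1,0,0,0.049]'

```text
time_s: 19.0
position: [586.5, 289.8, 119.9]
orientation: [0.138, 0.99, -0.0, 0.0]
ft_force: [0.9, 0.3, -0.3]
opening: 0.799
finger_force: 0.0
```

```bash
python3 - <<'E'
from h import *
a=cv2.resize(grab_frame('top')[140:255,385:545],None,fx=3.4,fy=3.4,interpolation=2)
s=grab_frame('side'); b=cv2.resize(s[270:440,310:450],None,fx=1.7,fy=1.7)
o=np.zeros((391,790,3),np.uint8);o[:a.shape[0],:a.shape[1]]=a;o[:b.shape[0],550:550+b.shape[1]]=b
cv2.imwrite('pics/s3.png',o[:,:,::-1])
E
```

```text
(no output)
```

View pics/s3.png

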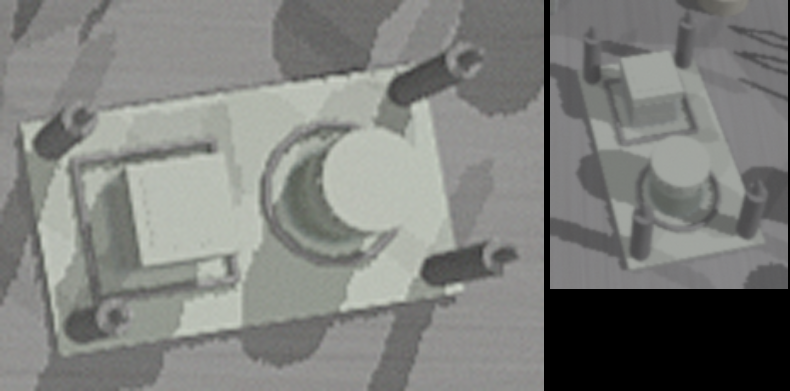

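Both short vessels stand inside their fences: jar lid at (375,180), box lid at (182,210). I'll refine the carrier pose from the shoulder rings while gripping the shelf.

```bash
python3 - <<'E'
from fit import *
S=lambda a:np.array(a,float)/3.4+[385,140]
sh=S([(81,121),(465,61),(115,317),(500,256)]); P=[(-48,-95,70),(-48,95,70),(48,-95,70),(48,95,70)]
fit(sh,P,[578,-266,3.3])
co=S([(20,123),(62,355),(465,293)]); fit(co,[(-61,-108,6),(61,-108,6),(61,108,6)],[578,-266,3.3])
print(unproj('top',S([(375,180),(182,210)]),58).round(1))
print(unproj('top',sh,70).round(1))
E
```

```text
[ 578.386 -268.405    3.322] res px [[-0.1, -0.5], [-0.3, 0.0], [0.1, 0.3], [0.2, 0.1]]
[ 578.718 -268.818    3.318] res px [[0.4, 0.0], [-0.4, 0.2], [-0.0, -0.2]]
[[ 585.7 -314.6   58. ]
 [ 568.3 -219.2   58. ]]
[[ 607.7 -166.5   70. ]
 [ 642.7 -353.8   70. ]
 [ 514.6 -183.3   70. ]
 [ 548.4 -370.1   70. ]]
```

play_rows --targets '[0,0,0.05,0,0,0,0,0,0.14,0,0,0,0,0,0.24,0,0,0,0,0,0.34,0,0,0,0,0,0.445,0,0,0]'

```text
time_s: 19.73
position: [586.0, 287.2, 29.3]
orientation: [0.138, 0.99, -0.0, -0.001]
ft_force: [1.0, -0.1, 0.6]
opening: 0.8
finger_force: 0.0
```

play_rows --targets '[0,0,0,0,0,0,0,0,0,0,0,0,0,0,0,0,0,0,0,0,0,0,0,0,0,0,0,0,0,0]' --jaw -1 --force 100

```text
time_s: 20.35
position: [587.3, 289.0, 32.4]
orientation: [0.137, 0.991, 0.0, 0.001]
ft_force: [-1.1, -1.5, 6.4]
opening: 0.092
finger_force: 98.7
```

play_rows --targets '[0,0,0,0,0,0,0,0,0,0,0,0,0,0,0,0,0,0,0,0,0,0,0,0,0,0,0,0,0,0]'

```text
time_s: 20.98
position: [587.3, 289.0, 32.4]
orientation: [0.137, 0.991, 0.0, 0.001]
ft_force: [-1.0, -0.8, 6.0]
opening: 0.093
finger_force: 98.7
```

```bash
python3 pl.py 586.8,288.6,71,164.3 586.8,288.6,171,164.3 585,149,171,170.5 583,10,171,177 581,-129,171,183.5 579,-268.3,171,190.2
```

```text
586.8,288.6,71,164.3 -> 0.0 0.0 -0.2 0 0 -0.0 dist/row 8.0
586.8,288.6,171,164.3 -> 0.0 0.0 -0.5 0 0 -0.0 dist/row 20.0
585,149,171,170.5 -> -0.181 -0.674 0.0 0 0 -0.035 dist/row 27.9
583,10,171,177 -> -0.105 -0.687 0.0 0 0 -0.036 dist/row 27.8
581,-129,171,183.5 -> -0.026 -0.695 0.0 0 0 -0.036 dist/row 27.8
579,-268.3,171,190.2 -> 0.052 -0.694 0.0 0 0 -0.037 dist/row 27.9
```

play_rows --targets '[0,0,-0.01,0,0,0,0,0,-0.04,0,0,0,0,0,-0.08,0,0,0,0,0,-0.14,0,0,0,0,0,-0.2,0,0,0]'

```text
time_s: 21.6
position: [586.7, 288.8, 72.2]
orientation: [0.137, 0.991, 0.0, 0.0]
ft_force: [0.5, -0.4, -2.7]
opening: 0.094
finger_force: 97.5
```

play_rows --targets '[0,0,-0.1,0,0,0,0,0,-0.2,0,0,0,0,0,-0.3,0,0,0,0,0,-0.4,0,0,0,0,0,-0.5,0,0,0]'

```text
time_s: 22.22
position: [586.6, 288.7, 172.7]
orientation: [0.137, 0.991, 0.0, 0.0]
ft_force: [0.3, -0.4, -2.9]
opening: 0.096
finger_force: 97.5
```

play_rows --targets '[-0.036,-0.135,0,0,0,-0.007,-0.072,-0.27,0,0,0,-0.014,-0.109,-0.404,0,0,0,-0.021,-0.145,-0.539,0,0,0,-0.028,-0.181,-0.674,0,0,0,-0.035]'

```text
time_s: 22.85
position: [584.8, 148.3, 172.0]
orientation: [0.082, 0.997, 0.0, 0.0]
ft_force: [-0.0, 0.1, -3.2]
opening: 0.09
finger_force: 97.8
```

play_rows --targets '[-0.021,-0.137,0,0,0,-0.007,-0.042,-0.275,0,0,0,-0.014,-0.063,-0.412,0,0,0,-0.022,-0.084,-0.55,0,0,0,-0.029,-0.105,-0.687,0,0,0,-0.036]'

```text
time_s: 23.48
position: [583.0, 9.2, 172.1]
orientation: [0.026, 1.0, 0.0, 0.001]
ft_force: [1.3, 0.4, -2.5]
opening: 0.093
finger_force: 97.8
```

play_rows --targets '[-0.005,-0.139,0,0,0,-0.007,-0.01,-0.278,0,0,0,-0.014,-0.016,-0.417,0,0,0,-0.022,-0.021,-0.556,0,0,0,-0.029,-0.026,-0.695,0,0,0,-0.036]'

```text
time_s: 24.1
position: [580.9, -129.9, 172.1]
orientation: [-0.031, 1.0, -0.0, 0.0]
ft_force: [-0.7, 0.3, -2.5]
opening: 0.091
finger_force: 97.8
```

play_rows --targets '[0.01,-0.139,0,0,0,-0.007,0.021,-0.278,0,0,0,-0.015,0.031,-0.416,0,0,0,-0.022,0.042,-0.555,0,0,0,-0.03,0.052,-0.694,0,0,0,-0.037]'

```text
time_s: 24.72
position: [578.9, -269.1, 172.1]
orientation: [-0.089, 0.996, -0.0, 0.0]
ft_force: [0.5, 0.4, -2.4]
opening: 0.094
finger_force: 97.8
```

play_rows --targets '[0,0,0.05,0,0,0,0,0,0.1,0,0,0,0,0,0.15,0,0,0,0,0,0.19,0,0,0,0,0,0.2,0,0,0]'

```text
time_s: 25.35
position: [578.5, -267.4, 130.2]
orientation: [-0.089, 0.996, 0.0, -0.001]
ft_force: [0.5, 0.3, -2.3]
opening: 0.091
finger_force: 97.9
```

```bash
python3 pl.py 579,-268.3,131,190.2; python3 - <<'E'
from h import *
o=get_obs();print(o['position'],o['orientation'])
a=cv2.resize(grab_frame('top')[120:260,375:555],None,fx=3,fy=3,interpolation=2)
b=cv2.resize(grab_frame('side')[250:440,310:470],None,fx=1.5,fy=3,interpolation=2)
o=np.zeros((570,790,3),np.uint8);o[:a.shape[0],:a.shape[1]]=a;o[:b.shape[0],545:545+b.shape[1]]=b
cv2.imwrite('pics/s4.png',o[:,:,::-1])
E
```

```text
579,-268.3,131,190.2 -> -0.0 -0.0 0.2 0 0 -0.0 dist/row 8.0
[ 578.47765702 -267.3665959   130.20800369] [-8.88209831e-02  9.96047368e-01  3.63187264e-04 -5.85143845e-04]
```

View pics/s4.png

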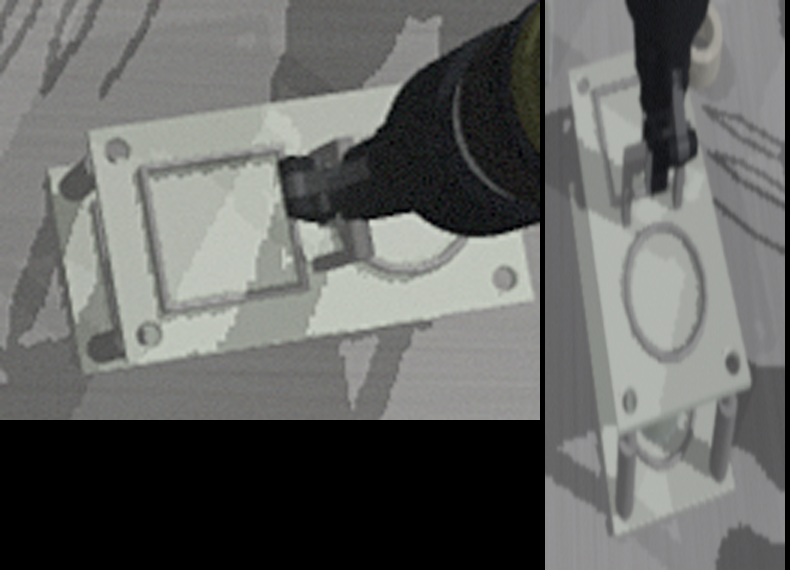

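Top crop: shelf over the carrier with holes at (118,150), (149,333), (504,278) and corners at (88,130), (128,363), (533,300). I'll compute its pose the same way as the carrier's.

```bash
python3 - <<'E'
from fit import *
S=lambda a:np.array(a,float)/3+[375,120]
z=104.5
h=[(-48,-95,z),(48,-95,z),(48,95,z)]; c=[(-61,-108,z),(61,-108,z),(61,108,z)]
fit(S([(118,150),(149,333),(504,278),(88,130),(128,363),(533,300)]),h+c,[578,-268,3.3])
fit(S([(118,150),(149,333),(504,278)]),h,[578,-268,3.3])
T=lambda p:[(p[0]-545)/1.5+310,p[1]/3+250]
u=[T(p) for p in((629,401),(733,363),(586,86))]
r=lambda p:(proj('side',place(*p,[(48,95,z),(-48,95,z),(48,-95,z)]))-u).ravel()
s=least_squares(r,[578,-268,3.3],x_scale=[10,10,.1]);print('side',s.x.round(3),r(s.x).round(1))
# carrier from side: pins seen in s2 crop
u=[(p[0]/1.6+260,p[1]/2.5+250) for p in((120,92),(167,355),(276,320))]
r=lambda p:(proj('side',place(*p,[(48,-95,86),(48,95,86),(-48,95,86)]))-u).ravel()
s=least_squares(r,[578,-268,3.3],x_scale=[10,10,.1]);print('side carrier',s.x.round(3),r(s.x).round(1))
print(get_obs()['position'])
E
```

```text
[ 578.565 -267.475    3.318] res px [[-0.4, -0.0], [-0.2, 0.4], [0.4, 0.2], [-0.0, -0.4], [-0.0, 0.0], [0.3, -0.2]]
[ 578.831 -267.598    3.318] res px [[-0.3, -0.2], [-0.1, 0.2], [0.5, 0.0]]
side [ 580.488 -269.44     3.304] [ 0.2 -0.1  0.1  0.6 -0.5 -0.7]
side carrier [ 578.036 -270.128    3.317] [-0.5 -0.4  0.4 -0.5  0.   0.8]
[ 578.81708399 -267.78279474  130.87377673]
```

```bash
python3 pl.py 578.3,-268.5,123,190.2 578.3,-268.5,111,190.2 578.3,-268.5,103,190.2
```

```text
578.3,-268.5,123,190.2 -> 0.004 -0.001 0.04 0 0 -0.0 dist/row 1.6
578.3,-268.5,111,190.2 -> -0.0 0.0 0.06 0 0 -0.0 dist/row 2.4
578.3,-268.5,103,190.2 -> -0.0 0.0 0.04 0 0 -0.0 dist/row 1.6
```

play_rows --targets '[0.004,-0.001,0.01,0,0,0,0.004,-0.001,0.02,0,0,0,0.004,-0.001,0.03,0,0,0,0.004,-0.001,0.04,0,0,0,0.004,-0.001,0.04,0,0,0]'

```text
time_s: 26.08
position: [578.0, -268.4, 122.9]
orientation: [-0.088, 0.996, 0.0, -0.0]
ft_force: [0.2, -0.3, -3.0]
opening: 0.095
finger_force: 97.9
```

play_rows --targets '[0,0,0.012,0,0,0,0,0,0.024,0,0,0,0,0,0.036,0,0,0,0,0,0.048,0,0,0,0,0,0.06,0,0,0]'

```text
time_s: 26.7
position: [578.1, -268.4, 110.9]
orientation: [-0.088, 0.996, 0.0, 0.0]
ft_force: [-0.1, 0.3, -3.9]
opening: 0.094
finger_force: 97.9
```

No contact force with the underside already below the pin tips, so the pins are in the holes.

play_rows --targets '[0,0,0.008,0,0,0,0,0,0.016,0,0,0,0,0,0.024,0,0,0,0,0,0.032,0,0,0,0,0,0.04,0,0,0]'

```text
time_s: 27.32
position: [578.1, -268.4, 103.0]
orientation: [-0.088, 0.996, 0.0, 0.0]
ft_force: [-0.7, -0.1, -2.2]
opening: 0.099
finger_force: 97.9
```

play_rows --targets '[0,0,0.002,0,0,0,0,0,0.004,0,0,0,0,0,0.006,0,0,0,0,0,0.006,0,0,0,0,0,0.006,0,0,0]'

```text
time_s: 27.95
position: [578.1, -268.5, 102.4]
orientation: [-0.088, 0.996, -0.0, 0.0]
ft_force: [-3.0, 1.2, 4.0]
opening: 0.094
finger_force: 98.8
```

play_rows --targets '[0,0,0,0,0,0,0,0,0,0,0,0,0,0,0,0,0,0,0,0,0,0,0,0,0,0,0,0,0,0]' --jaw 0 --force 40

```text
time_s: 28.58
position: [578.2, -268.5, 101.9]
orientation: [-0.088, 0.996, -0.0, 0.0]
ft_force: [0.3, 0.9, 0.2]
opening: 0.498
finger_force: 0.0
```

play_rows --targets '[0,0,-0.05,0,0,0,0,0,-0.15,0,0,0,0,0,-0.26,0,0,0,0,0,-0.38,0,0,0,0,0,-0.5,0,0,0]'

```text
time_s: 29.2
position: [578.2, -268.5, 203.5]
orientation: [-0.088, 0.996, -0.0, 0.0]
ft_force: [-0.8, -0.4, -0.3]
opening: 0.503
finger_force: 0.0
```

```bash
python3 pl.py 578.3,-268.5,201.8,190.2 532,-154,200,150 490,-40,190,115 456,60,160,100 456,60,55,100
```

```text
578.3,-268.5,201.8,190.2 -> -0.0 0.0 -0.494 0 0 -0.0 dist/row 19.7
532,-154,200,150 -> 0.127 0.605 0.009 0 0 0.223 dist/row 24.7
490,-40,190,115 -> 0.466 0.388 0.05 0 0 0.194 dist/row 24.4
456,60,160,100 -> 0.525 0.058 0.15 0 0 0.084 dist/row 22.0
456,60,55,100 -> 0.0 -0.0 0.525 0 0 -0.0 dist/row 21.0
```

play_rows --targets '[0.025,0.121,0.002,0,0,0.045,0.051,0.242,0.004,0,0,0.089,0.076,0.363,0.005,0,0,0.134,0.102,0.484,0.007,0,0,0.178,0.127,0.605,0.009,0,0,0.223]' --jaw 0.65

```text
time_s: 29.82
position: [531.7, -153.2, 201.0]
orientation: [0.261, 0.965, 0.0, 0.001]
ft_force: [0.3, 0.4, 0.4]
opening: 0.821
finger_force: 0.0
```

play_rows --targets '[0.093,0.078,0.01,0,0,0.039,0.186,0.155,0.02,0,0,0.078,0.28,0.233,0.03,0,0,0.116,0.373,0.31,0.04,0,0,0.155,0.466,0.388,0.05,0,0,0.194]'

```text
time_s: 30.45
position: [489.8, -39.3, 191.0]
orientation: [0.538, 0.843, 0.0, 0.001]
ft_force: [0.1, -0.5, -0.3]
opening: 0.824
finger_force: 0.0
```

play_rows --targets '[0.105,0.012,0.03,0,0,0.017,0.21,0.023,0.06,0,0,0.034,0.315,0.035,0.09,0,0,0.05,0.42,0.046,0.12,0,0,0.067,0.525,0.058,0.15,0,0,0.084]'

```text
time_s: 31.08
position: [455.9, 60.7, 160.8]
orientation: [0.644, 0.765, 0.0, 0.0]
ft_force: [0.7, -0.4, -0.2]
opening: 0.826
finger_force: 0.0
```

```bash
python3 - <<'E'
from h import *
print(get_obs()['position'])
a=cv2.resize(grab_frame('top')[130:260,375:555],None,fx=2.2,fy=2.2,interpolation=2)
b=cv2.resize(grab_frame('side')[140:440,230:470],None,fx=1.6,fy=1.9,interpolation=2)
o=np.zeros((570,790,3),np.uint8);o[:a.shape[0],:a.shape[1]]=a;o[:b.shape[0],400:400+b.shape[1]]=b
cv2.imwrite('pics/s5.png',o[:,:,::-1])
E
```

```text
[455.94471702  60.68442319 160.81971588]
```

View pics/s5.png

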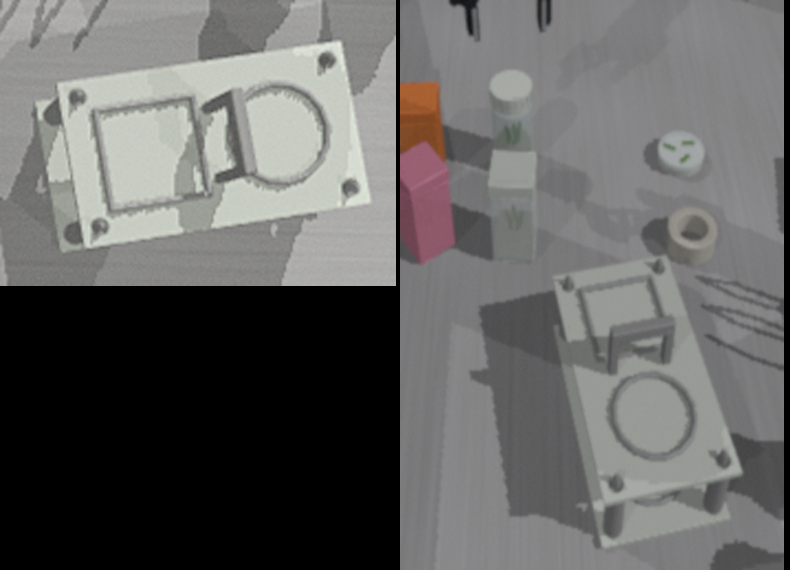

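The shelf is seated, with all four pins through the holes (top crop 77,97; 326,60; 99,226; 350,187). The tall jar (side 512,100) is below the open fingers. Picking it up.

play_rows --targets '[0,0,0.07,0,0,0,0,0,0.18,0,0,0,0,0,0.3,0,0,0,0,0,0.42,0,0,0,0,0,0.525,0,0,0]'

```text
time_s: 31.8
position: [455.8, 59.1, 53.8]
orientation: [0.643, 0.766, -0.0, 0.0]
ft_force: [0.2, 0.0, -0.9]
opening: 0.825
finger_force: 0.0
```

play_rows --targets '[0,0,0,0,0,0,0,0,0,0,0,0,0,0,0,0,0,0,0,0,0,0,0,0,0,0,0,0,0,0]' --jaw -1 --force 40

```text
time_s: 32.42
position: [456.1, 60.0, 55.4]
orientation: [0.643, 0.766, 0.0, 0.0]
ft_force: [-0.4, -1.0, -1.8]
opening: 0.6
finger_force: 41.8
```

play_rows --targets '[0,0,0,0,0,0,0,0,-0.01,0,0,0,0,0,-0.04,0,0,0,0,0,-0.1,0,0,0,0,0,-0.2,0,0,0]'

```text
time_s: 33.05
position: [455.5, 59.9, 95.8]
orientation: [0.643, 0.766, -0.0, -0.0]
ft_force: [0.8, -0.0, -2.0]
opening: 0.598
finger_force: 42.0
```

```bash
python3 pl.py 456,60,95,100 456,60,210,100 490,-65,212,100 538,-190,212,100 586.7,-315.7,212,100 586.7,-315.7,145,100 586.7,-315.7,130.5,100
```

```text
456,60,95,100 -> 0.0 -0.0 -0.2 0 0 -0.0 dist/row 8.0
456,60,210,100 -> 0.0 -0.0 -0.575 0 0 -0.0 dist/row 23.0
490,-65,212,100 -> -0.645 0.059 -0.01 0 0 -0.0 dist/row 25.9
538,-190,212,100 -> -0.657 0.129 0.0 0 0 -0.0 dist/row 26.8
586.7,-315.7,212,100 -> -0.661 0.131 0.0 0 0 -0.0 dist/row 26.9
586.7,-315.7,145,100 -> 0.0 -0.0 0.335 0 0 -0.0 dist/row 13.4
586.7,-315.7,130.5,100 -> 0.0 -0.0 0.073 0 0 -0.0 dist/row 2.9
```

play_rows --targets '[0,0,-0.115,0,0,0,0,0,-0.23,0,0,0,0,0,-0.345,0,0,0,0,0,-0.46,0,0,0,0,0,-0.575,0,0,0]'

```text
time_s: 33.67
position: [455.8, 60.0, 211.8]
orientation: [0.643, 0.766, 0.0, 0.0]
ft_force: [0.0, 0.8, -1.9]
opening: 0.602
finger_force: 42.0
```

play_rows --targets '[-0.11,0.01,-0.002,0,0,0,-0.24,0.022,-0.004,0,0,0,-0.37,0.034,-0.006,0,0,0,-0.51,0.047,-0.008,0,0,0,-0.645,0.059,-0.01,0,0,0]'

```text
time_s: 34.3
position: [490.0, -65.9, 213.1]
orientation: [0.643, 0.766, 0.0, 0.0]
ft_force: [-0.4, 0.4, -0.8]
opening: 0.6
finger_force: 42.1
```

play_rows --targets '[-0.131,0.026,0,0,0,0,-0.263,0.052,0,0,0,0,-0.394,0.077,0,0,0,0,-0.526,0.103,0,0,0,0,-0.657,0.129,0,0,0,0]'

```text
time_s: 34.92
position: [538.2, -190.8, 213.0]
orientation: [0.643, 0.766, 0.0, 0.0]
ft_force: [0.3, -0.0, -1.6]
opening: 0.602
finger_force: 42.1
```

play_rows --targets '[-0.14,0.028,0,0,0,0,-0.28,0.056,0,0,0,0,-0.42,0.083,0,0,0,0,-0.55,0.109,0,0,0,0,-0.661,0.131,0,0,0,0]'

```text
time_s: 35.55
position: [586.9, -316.6, 212.9]
orientation: [0.643, 0.766, 0.0, 0.0]
ft_force: [0.1, -0.1, -1.7]
opening: 0.596
finger_force: 42.1
```

play_rows --targets '[0,0,0.03,0,0,0,0,0,0.1,0,0,0,0,0,0.18,0,0,0,0,0,0.26,0,0,0,0,0,0.335,0,0,0]'

```text
time_s: 36.17
position: [586.2, -315.0, 143.6]
orientation: [0.643, 0.766, -0.0, -0.001]
ft_force: [0.1, -0.1, -2.0]
opening: 0.596
finger_force: 42.1
```

play_rows --targets '[0,0,0.02,0,0,0,0,0,0.035,0,0,0,0,0,0.05,0,0,0,0,0,0.062,0,0,0,0,0,0.073,0,0,0]'

```text
time_s: 36.8
position: [586.8, -315.8, 130.6]
orientation: [0.643, 0.766, 0.0, 0.0]
ft_force: [-0.1, 0.2, -2.4]
opening: 0.602
finger_force: 42.1
```

play_rows --targets '[0,0,0.002,0,0,0,0,0,0.004,0,0,0,0,0,0.005,0,0,0,0,0,0.005,0,0,0,0,0,0.005,0,0,0]'

```text
time_s: 37.42
position: [586.7, -315.6, 129.6]
orientation: [0.643, 0.766, 0.0, 0.0]
ft_force: [-0.1, -0.1, -1.5]
opening: 0.597
finger_force: 42.1
```

play_rows --targets '[0,0,0.001,0,0,0,0,0,0.003,0,0,0,0,0,0.005,0,0,0,0,0,0.005,0,0,0,0,0,0.005,0,0,0]'

```text
time_s: 38.05
position: [586.8, -315.7, 129.1]
orientation: [0.643, 0.766, 0.0, 0.0]
ft_force: [-0.6, 0.4, 5.6]
opening: 0.597
finger_force: 42.6
```

play_rows --targets '[0,0,0,0,0,0,0,0,0,0,0,0,0,0,0,0,0,0,0,0,0,0,0,0,0,0,0,0,0,0]' --jaw 0.65

```text
time_s: 38.67
position: [586.7, -315.6, 128.4]
orientation: [0.643, 0.766, -0.0, -0.0]
ft_force: [-0.0, -0.6, 0.2]
opening: 0.824
finger_force: 0.0
```

play_rows --targets '[0,0,-0.03,0,0,0,0,0,-0.12,0,0,0,0,0,-0.23,0,0,0,0,0,-0.34,0,0,0,0,0,-0.45,0,0,0]'

```text
time_s: 39.3
position: [587.0, -315.8, 221.0]
orientation: [0.643, 0.766, 0.0, 0.001]
ft_force: [0.4, 0.0, 0.1]
opening: 0.825
finger_force: 0.0
```

```bash
python3 pl.py '!586.7,-315.7,218.5,100' 523,-190,215,92.5 459,-65.8,160,85 459,-65.8,55,85 459,-65.8,95,85 459,-65.8,210,85 515,-144,212,92.5 569.7,-221.3,212,100 569.7,-221.3,145,100 569.7,-221.3,130.5,100
```

```text
523,-190,215,92.5 -> 0.674 -0.205 0.018 0 0 0.042 dist/row 28.2
459,-65.8,160,85 -> 0.634 -0.293 0.274 0 0 0.041 dist/row 30.0
459,-65.8,55,85 -> 0.0 0.0 0.526 0 0 0.0 dist/row 21.0
459,-65.8,95,85 -> 0.0 0.0 -0.201 0 0 0.0 dist/row 8.0
459,-65.8,210,85 -> 0.0 0.0 -0.574 0 0 0.0 dist/row 23.0
515,-144,212,92.5 -> -0.365 0.313 -0.011 0 0 -0.041 dist/row 19.2
569.7,-221.3,212,100 -> -0.398 0.257 0.0 0 0 -0.042 dist/row 18.9
569.7,-221.3,145,100 -> 0.0 -0.0 0.335 0 0 -0.0 dist/row 13.4
569.7,-221.3,130.5,100 -> 0.0 -0.0 0.073 0 0 -0.0 dist/row 2.9
```

play_rows --targets '[0.135,-0.041,0.004,0,0,0.008,0.27,-0.082,0.007,0,0,0.017,0.404,-0.123,0.011,0,0,0.025,0.539,-0.164,0.014,0,0,0.034,0.674,-0.205,0.018,0,0,0.042]'

```text
time_s: 39.92
position: [523.0, -189.4, 216.6]
orientation: [0.692, 0.722, 0.0, 0.001]
ft_force: [0.7, 0.4, 0.5]
opening: 0.828
finger_force: 0.0
```

play_rows --targets '[0.127,-0.059,0.055,0,0,0.008,0.254,-0.117,0.11,0,0,0.016,0.38,-0.176,0.164,0,0,0.025,0.507,-0.234,0.219,0,0,0.033,0.634,-0.293,0.274,0,0,0.041]'

```text
time_s: 40.55
position: [459.4, -65.1, 161.4]
orientation: [0.737, 0.675, 0.001, 0.001]
ft_force: [0.0, 1.0, 0.5]
opening: 0.827
finger_force: 0.0
```

```bash
python3 - <<'E'
from h import *
print(get_obs()['position'])
a=cv2.resize(grab_frame('top')[130:260,375:555],None,fx=2.2,fy=2.2,interpolation=2)
b=cv2.resize(grab_frame('side')[140:440,230:470],None,fx=1.6,fy=1.9,interpolation=2)
o=np.zeros((570,790,3),np.uint8);o[:a.shape[0],:a.shape[1]]=a;o[:b.shape[0],400:400+b.shape[1]]=b
cv2.imwrite('pics/s6.png',o[:,:,::-1])
E
```

```text
[459.38823411 -65.10109142 161.38284749]
```

View pics/s6.png

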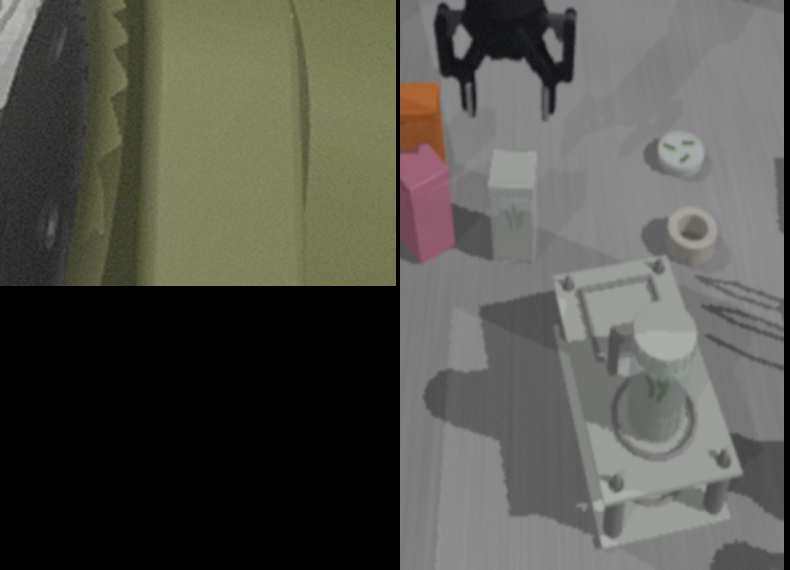

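The tall jar stands upright inside the round fence (side 658,420). The white tall box is below the gripper (513,205), and the gap to the pink one is about 40 mm. Gripping it.

play_rows --targets '[0,0,0.07,0,0,0,0,0,0.18,0,0,0,0,0,0.3,0,0,0,0,0,0.42,0,0,0,0,0,0.51,0,0,0]'

```text
time_s: 41.28
position: [459.6, -66.7, 57.1]
orientation: [0.737, 0.675, -0.0, 0.0]
ft_force: [-0.9, -0.2, 0.3]
opening: 0.826
finger_force: 0.0
```

play_rows --targets '[0,0,0,0,0,0,0,0,0,0,0,0,0,0,0,0,0,0,0,0,0,0,0,0,0,0,0,0,0,0]' --jaw -1 --force 40

```text
time_s: 41.9
position: [459.3, -65.8, 58.4]
orientation: [0.737, 0.676, 0.0, 0.0]
ft_force: [-1.0, 0.1, -1.4]
opening: 0.577
finger_force: 41.5
```

play_rows --targets '[0,0,0,0,0,0,0,0,-0.01,0,0,0,0,0,-0.04,0,0,0,0,0,-0.1,0,0,0,0,0,-0.2,0,0,0]'

```text
time_s: 42.52
position: [458.7, -65.7, 98.8]
orientation: [0.737, 0.676, -0.0, -0.0]
ft_force: [1.1, 0.6, -1.6]
opening: 0.576
finger_force: 41.6
```

```bash
python3 pl.py '!459,-65.8,98.1,85' 459,-65.8,213,85 515,-144,215,92.5 569.7,-221.3,215,100 569.7,-221.3,148,100 569.7,-221.3,133,100
```

```text
459,-65.8,213,85 -> 0.0 0.0 -0.574 0 0 -0.0 dist/row 23.0
515,-144,215,92.5 -> -0.365 0.313 -0.011 0 0 -0.042 dist/row 19.2
569.7,-221.3,215,100 -> -0.398 0.256 0.0 0 0 -0.041 dist/row 18.9
569.7,-221.3,148,100 -> -0.0 -0.0 0.335 0 0 -0.0 dist/row 13.4
569.7,-221.3,133,100 -> -0.0 -0.0 0.075 0 0 -0.0 dist/row 3.0
```

play_rows --targets '[0,0,-0.115,0,0,0,0,0,-0.23,0,0,0,0,0,-0.345,0,0,0,0,0,-0.46,0,0,0,0,0,-0.574,0,0,0]'

```text
time_s: 43.15
position: [459.1, -65.7, 214.6]
orientation: [0.737, 0.676, 0.0, 0.0]
ft_force: [0.1, 0.5, -1.4]
opening: 0.576
finger_force: 41.6
```

play_rows --targets '[-0.073,0.063,-0.002,0,0,-0.008,-0.146,0.125,-0.004,0,0,-0.017,-0.219,0.188,-0.007,0,0,-0.025,-0.292,0.25,-0.009,0,0,-0.034,-0.365,0.313,-0.011,0,0,-0.042]'

```text
time_s: 43.78
position: [515.5, -144.4, 216.1]
orientation: [0.691, 0.723, 0.0, 0.0]
ft_force: [-0.5, -0.3, -1.0]
opening: 0.572
finger_force: 41.6
```

play_rows --targets '[-0.08,0.051,0,0,0,-0.008,-0.159,0.102,0,0,0,-0.016,-0.239,0.154,0,0,0,-0.025,-0.318,0.205,0,0,0,-0.033,-0.398,0.256,0,0,0,-0.041]'

```text
time_s: 44.4
position: [570.2, -221.6, 216.0]
orientation: [0.643, 0.766, 0.0, 0.0]
ft_force: [0.1, 0.6, -1.6]
opening: 0.581
finger_force: 41.6
```

play_rows --targets '[0,0,0.03,0,0,0,0,0,0.1,0,0,0,0,0,0.18,0,0,0,0,0,0.26,0,0,0,0,0,0.335,0,0,0]'

```text
time_s: 45.02
position: [569.3, -220.7, 146.6]
orientation: [0.643, 0.766, -0.0, -0.0]
ft_force: [0.0, 0.8, -1.3]
opening: 0.58
finger_force: 41.7
```

play_rows --targets '[0,0,0.02,0,0,0,0,0,0.037,0,0,0,0,0,0.052,0,0,0,0,0,0.065,0,0,0,0,0,0.075,0,0,0]'

```text
time_s: 45.65
position: [570.0, -221.2, 133.2]
orientation: [0.643, 0.766, 0.0, 0.0]
ft_force: [0.6, -0.1, -1.1]
opening: 0.577
finger_force: 41.7
```

play_rows --targets '[0,0,0.001,0,0,0,0,0,0.003,0,0,0,0,0,0.005,0,0,0,0,0,0.005,0,0,0,0,0,0.005,0,0,0]'

```text
time_s: 46.28
position: [570.0, -221.2, 132.5]
orientation: [0.643, 0.766, 0.0, 0.0]
ft_force: [-1.7, 1.2, 4.3]
opening: 0.579
finger_force: 41.9
```

Contact at the expected height. Release, rise, swing aside and check.

play_rows --targets '[0,0,0,0,0,0,0,0,0,0,0,0,0,0,0,0,0,0,0,0,0,0,0,0,0,0,0,0,0,0]' --jaw 0.65

```text
time_s: 46.9
position: [569.8, -221.1, 132.1]
orientation: [0.643, 0.766, 0.0, -0.0]
ft_force: [0.7, 0.6, -0.1]
opening: 0.824
finger_force: 0.0
```

play_rows --targets '[0,0,-0.03,0,0,0,0,0,-0.12,0,0,0,0,0,-0.23,0,0,0,0,0,-0.34,0,0,0,0,0,-0.45,0,0,0]'

```text
time_s: 47.52
position: [570.2, -221.2, 224.5]
orientation: [0.643, 0.766, 0.0, 0.001]
ft_force: [0.5, 0.5, -0.0]
opening: 0.826
finger_force: 0.0
```

play_rows --targets '[0.15,0,-0.02,0,0,0,0.35,0,-0.04,0,0,0,0.55,0,-0.04,0,0,0,0.75,0,-0.04,0,0,0,0.95,0,-0.04,0,0,0]'

```text
time_s: 48.15
position: [537.1, -32.8, 231.8]
orientation: [0.643, 0.766, 0.001, 0.001]
ft_force: [0.5, -0.2, 0.5]
opening: 0.825
finger_force: 0.0
```

play_rows --targets '[0.2,0,0,0,0,0,0.4,0,0,0,0,0,0.6,0,0,0,0,0,0.8,0,0,0,0,0,0.95,0,0,0,0,0]'

```text
time_s: 48.78
position: [504.1, 154.9, 231.8]
orientation: [0.643, 0.766, 0.001, 0.0]
ft_force: [0.3, 0.4, 0.3]
opening: 0.823
finger_force: 0.0
```

```bash
python3 - <<'E'
from h import *
a=cv2.resize(grab_frame('top')[110:260,375:575],None,fx=1.95,fy=1.95,interpolation=2)
b=cv2.resize(grab_frame('side')[140:440,230:470],None,fx=1.6,fy=1.9,interpolation=2)
o=np.zeros((570,790,3),np.uint8);o[:a.shape[0],:a.shape[1]]=a;o[:b.shape[0],400:400+b.shape[1]]=b
cv2.imwrite('pics/s7.png',o[:,:,::-1])
E
```

```text
(no output)
```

View pics/s7.png

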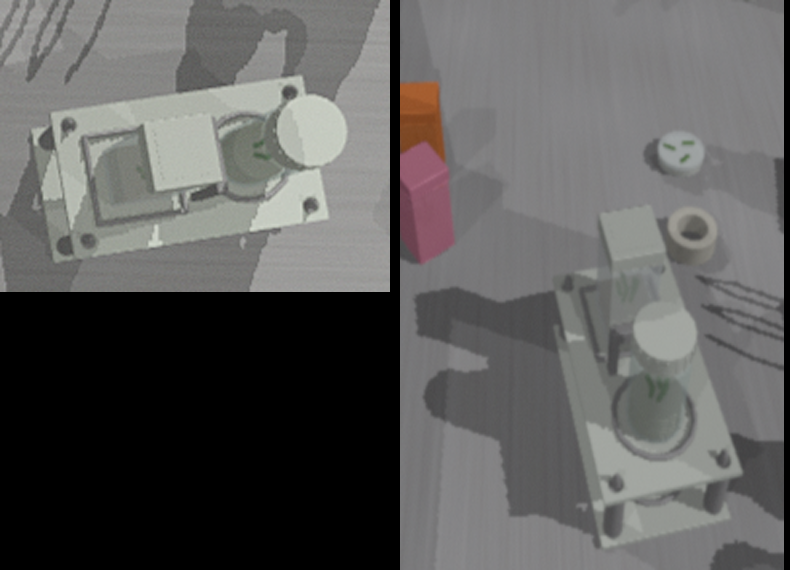

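The tall box (top crop 182,152) and the tall jar (308,131) stand upright inside their fences. The shelf is level on its shoulders, and the tape and dish have not moved. Handing in.

```bash
python3 -c "
from bench import *
print(hand_in())"
```

```text
the job is handed in; nothing more can be done
None
```

The carrier is loaded and handed in at about 49 s: the short jar and box are on the base, the shelf is seated on all four shoulders, and the tall jar and box are in their fences on top. The last pictures show everything upright and the tape roll and dish not moved; `hand_in()` returned no verdict.

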